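# Top up the tape-roll dispenser to its stock mark

### The job

Top up the tape dispenser: put the two wide rolls of tape that lie on the bench into the slotted tube, flat, one on top of the other over the roll already in there, so that the stack comes up to the dark mark line near the tube's rim. The narrow rolls and the big one are other stock.

Things in the scene. Friction and masses are not known exactly. Their poses are not given: they have to be found in the camera images.
- dispenser: Fixed upright aluminium tube, 64 mm inner, 72 mm outer diameter, open top, rim 90 mm above the bench, on a black base plate 100 x 100 x 6 mm, the tube's floor. Two opposite full-height slots, 45 mm wide, on its +x and -x sides (walls on +y and -y): fingers closing along its x axis can go down in the slots with a roll. Origin on the tube's axis at bench level, z up.
- mark (a point): Point on the tube's axis at the height of the dark line round the tube, 78 mm above the bench; axes as the dispenser's. One wide roll (50 mm in diameter, 24 mm tall) already lies in the tube, its top 30 mm above the bench; two more wide rolls bring the stack's top to 54 and then 78 mm, the mark.
- roll_a: One of the two wide rolls of white medical tape, flat on the bench: a rigid ring 50 mm in diameter, 24 mm tall, 26 mm hole, about 40 g. Origin at the centre of its underside, z up; yaw means nothing. Bystanders lie around, 90 mm or more away centre to centre: two narrow rolls (also 50 mm in diameter, but 12 mm tall), a big roll (78 mm in diameter, 24 mm tall), a capped pot 52 mm tall.
- roll_b: The other wide roll, the same in every way as roll_a: 50 mm in diameter, 24 mm tall, 26 mm hole, about 40 g, lying flat. Origin at the centre of its underside, z up.
Mind the look-alikes: they are no part of the job. Leave any purple look-alike of the roll_a alone.

How it is judged:
By the outcome, as a careful person would: the job done as asked, in the order asked, and still so for the second after the job is handed in, with the robot touching nothing.
It also fails if it takes over 51 s, if anything falls off the work surface, if the arm or the gripper's body presses on something with over 40 N, if the wrist force passes 120 N, or if a joint passes its speed limit or range.

### The arm

A 6-joint arm with a two-finger parallel gripper is mounted at the origin on the work surface. World frame = base frame: x ahead of the robot, y to its left, z up, the work surface at z = 0. Lengths are in mm, angles in rad, forces in N, time in s.
With the tool pointing down it reaches from about 350 to 775 mm from the base axis. Payload 7.3 kg.
Tool frame: the origin (TCP) lies midway between the tips of the shut fingers; the grasp point (between the pads) lies 19 mm behind it; x points along the fingers, y is the direction in which the jaws open and shut, and the axes are right-handed (so a half turn about x gives the same grasp; the last joint's range is limited). The gripper opens to 92 mm and grips with 3 to 60 N. Pads are 19 mm wide; open, the fingers measure 130 mm over their backs; the gripper's body (75 mm by 190 mm) begins 47 mm behind the grasp point.
Start: joints at [1.039, 0.342, 1.524, -0, 1.275, -0.146], TCP at [197.545, 486.437, 226.741] pointing down, gripper open.
Joint ranges: [-2.53, 2.53], [-0.77, 2.02], [0.04, 2.7], [-1, 4.14], [0.28, 2.66], [-3.11, 3.11]. Speed limits (rad/s): [2.57, 2.57, 3.14, 3.14, 3.14, 3.14].

### API

Orientations are given as [roll, pitch, yaw] about the fixed x, y, z axes, in that order (R = Rz(yaw) Ry(pitch) Rx(roll)).
In Python, from plant import get_obs, capture, close_job gives the robot as it stands. The module is installed in compiled form; this text tells all that it offers.
- The arm moves only by the tool send_rows, never from a script. Its argument "moves" is a list of rows, each a list of 4 numbers: the shift along the tool's x, y, z in mm, then the turn about the tool's x in degrees. In form: [[tx, ty, tz, yaw], ...]. A call has 1 to 8 rows; each row shifts and turns the commanded pose from where the row before left it, along the tool's axes as they then stand; what a row does not reach is not made up. A row lasts 1/8 s, in which the tool goes at most 62.5 mm and 10.7 degrees, less where a joint would pass 70% of its speed; a pose out of reach is approached as far as the arm can. A call with a gripper value outside its range is refused whole. "hand" is the opening, from 0 (shut) to 1 (fully open), set as the call begins (left out, the last holds). The fingers move at their own pace and stop on an object; the grip force is fixed at half the most. Time passes only in rows, so rows that do not move let the fingers close. It gives the time, the measured TCP pose, the force and the opening at its end, in the units of the state.
- get_obs(): the state, without advancing time (a new reading comes with each control period).
- capture(name): name is "side" or "top"; returns a dict with "image" (480x640x3 uint8, red, green, blue), "K" (3x3 intrinsics, pixels), "dist" ([k1, k2, p1, p2, k3] as OpenCV has them; the pictures are not rectified), "position" and "attitude" of the camera in the world. Camera axes: x right, y down, z forward; pixel columns grow to the right and rows downward; lengths in mm; the calibration is good to about 2 mm. A picture is of the moment at which its call begins. There is no depth.
- close_job(): hands the job in, once; it reports no verdict.
The state is a dict: "time": time; "joint_positions": joint angles; "dq": joint speeds; "tau": joint torques, N m; "tool_pos": TCP position; "tcp_rot": TCP orientation; "contact_force": force on the tool from outside, world axes, zero at the start; "moment": the same for the moment, N m; "grip_width": finger opening in mm.
Only numpy, scipy, OpenCV 4.12 (cv2) and the standard library are available. Lean on these libraries where they do the work, as an engineer would, in place of code of your own. Each camera call takes 0.05 s, during which the arm holds its last target. There are 200 camera calls.

## Working session

There is one attempt and no reset: what is moved stays moved. The work goes in short steps, Python scripts to look and compute and a tool call to move; the robot and the scene stay as the last step left them, time stands still between calls to the robot, and variables do not carry over. Pictures are saved under pics/ and viewed, about 8 in all and at most 12, crops included, and the job is handed in when it is done.

Besides the shell and the picture viewer there is one more tool, called as name(argument=value, ...), one argument or row to a line, values as JSON. send_rows: Moves the arm, as the interface text tells. Its arguments: {"type":"object","properties":{"moves":{"type":"array","items":{"type":"array","items":{"type":"number"}}},"hand":{"type":"number"}},"required":["moves"]}

```bash
mkdir -p pics
python3 - <<'E'
from plant import *
import cv2,pickle
o=get_obs();print({k:o[k] for k in('time','tool_pos','tcp_rot','grip_width')})
d={}
for n in('top','side'):
    c=capture(n);d[n]=c;cv2.imwrite(f'pics/{n}1.png',c['image'][:,:,::-1]);print(n,c['K'],c['dist'],c['position'],c['attitude'])
pickle.dump(d,open('c1.pkl','wb'))
E
```

```text
{'time': 0.0, 'tool_pos': array([197.33353105, 486.05273633, 226.04423416]), 'tcp_rot': array([-1.71355943,  1.56924214, -2.09932641]), 'grip_width': 91.69583843497156}
top [[552.64167756   0.         314.50320575]
 [  0.         552.64167756 240.69168981]
 [  0.           0.           1.        ]] [0.03357258 0.         0.         0.         0.        ] [ 348.71202324  -25.9844297  1026.51665716] [-2.98499772  0.00716357 -1.5642378 ]
side [[536.13821528   0.         310.69738597]
 [  0.         536.13821528 240.73237142]
 [  0.           0.           1.        ]] [-0.04610705  0.          0.          0.          0.        ] [ 411.44972442 -741.69095597  600.46779512] [-2.2112848   0.0031224  -0.14594283]
```

View pics/top1.png

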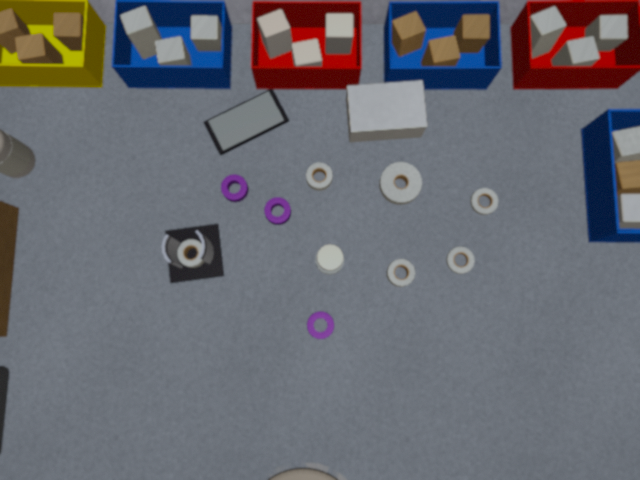

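View pics/side1.png

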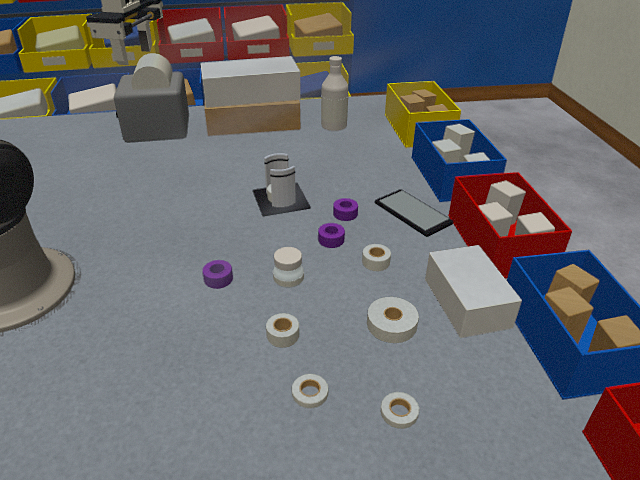

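Candidates for the wide rolls, as side pixel / top pixel:
- White (376,256) / (319,176) and white (282,329) / (401,272): both look tall.
- White (310,390) / (461,260) and white (400,410) / (485,201): both look thin, so narrow.
- Big roll (393,318) / (401,183), pot (288,266) / (330,258).
- Purple rings (345,209), (331,235), (217,273).

I choose the first two. Next is one close crop to check, with measurements.

```bash
cat > h.py <<'E'
import numpy as np,cv2,pickle
from scipy.spatial.transform import Rotation as R
def Rc(c): return R.from_euler('xyz',c['attitude']).as_matrix()
def ray(c,p):
    u=cv2.undistortPoints(np.array([[p]],float),c['K'],c['dist'])[0,0]
    d=Rc(c)@[u[0],u[1],1]; return np.array(c['position']),d/np.linalg.norm(d)
def plane(c,p,z):
    o,d=ray(c,p); return o+d*(z-o[2])/d[2]
def proj(c,P):
    Rm=Rc(c); t=-Rm.T@np.array(c['position'])
    return cv2.projectPoints(np.array(P,float).reshape(-1,1,3),cv2.Rodrigues(Rm.T)[0],t,c['K'],c['dist'])[0][:,0]
def tri(c1,p1,c2,p2):
    o1,d1=ray(c1,p1);o2,d2=ray(c2,p2)
    s=np.linalg.lstsq(np.c_[d1,-d2],o2-o1,rcond=None)[0]
    a,b=o1+s[0]*d1,o2+s[1]*d2
    return (a+b)/2,np.linalg.norm(a-b)
E
python3 - <<'E'
from h import *
d=pickle.load(open('c1.pkl','rb'));t,s=d['top'],d['side']
for a,b in [((319,176),(376,250)),((401,272),(282,323)),((461,260),(310,387)),((485,201),(400,406)),((401,183),(393,313))]:
    print(a,plane(t,a,24).round(1),tri(t,a,s,b))
def crop(c,x,y,w,h,k): return cv2.resize(c['image'][y:y+h,x:x+w,::-1],(w*k,h*k),interpolation=cv2.INTER_CUBIC)
im=np.vstack([np.hstack([crop(t,155,215,80,75,5),crop(s,245,145,80,75,5)]),
  np.hstack([crop(s,350,235,53,44,5),crop(s,256,306,53,44,5),crop(s,284,366,54,44,5)])])
cv2.imwrite('pics/crop1.png',im)
E
```

```text
(319, 176) [629.5 -25.4  24. ] (array([629.30430274, -25.44303589,  27.89432724]), np.float64(1.775934459948277))
(401, 272) [ 450.2 -175.3   24. ] (array([ 449.88743062, -175.00545172,   25.80217259]), np.float64(0.31166505098744646))
(461, 260) [ 472.8 -284.4   24. ] (array([ 474.83337848, -287.30223727,   12.9099366 ]), np.float64(1.2180350424876558))
(485, 201) [ 582.9 -332.2   24. ] (array([ 586.01024133, -335.51920057,   13.50481756]), np.float64(1.3151880534488807))
(401, 183) [ 616.6 -178.2   24. ] (array([ 617.83410558, -178.26038962,   24.59371187]), np.float64(2.640383116633373))
```

View pics/crop1.png

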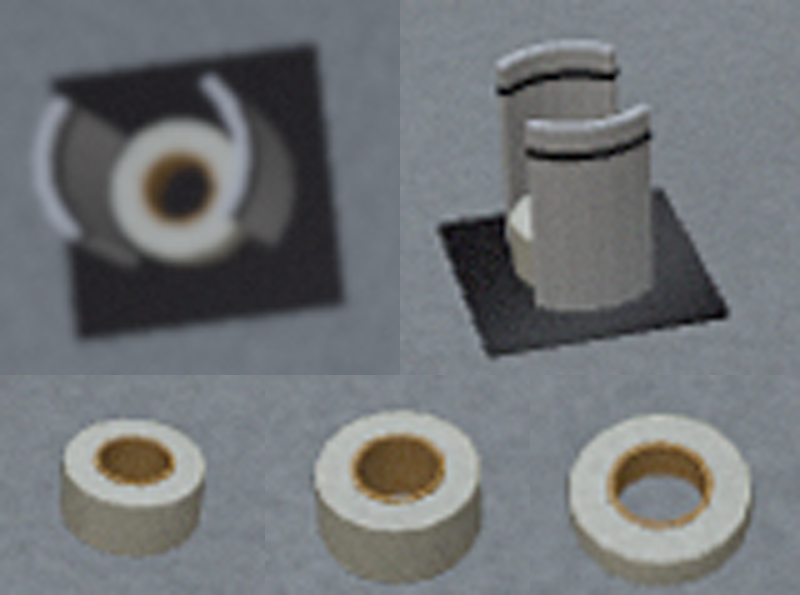

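Crop: the first two rolls (376,256) and (282,329) are tall, the third is thin, so the choice holds. The tube has walls toward image left and right in the top view, with the base plate turned by about 6-8°. Now I measure the rolls (mask centroid of the top faces) and the dispenser.

Run:
```python
from h import *
d=pickle.load(open('c1.pkl','rb'));t,s=d['top'],d['side']
T=[(165,231.4),(218.2,224),(223.6,275),(171,282.4)];S=[(297.4,183),(310.6,208),(263,216),(253,190.2)]
C=[tri(t,a,s,b)[0] for a,b in zip(T,S)];C2=[plane(t,a,6) for a in T];C3=[plane(s,a,6) for a in S]
for c in(C,C2,C3):
    c=np.array(c);v=c[0]-c[1]+c[3]-c[2];print('base',c.mean(0).round(1),'yaw',np.degrees(np.arctan2(-v[0],v[1])).round(1),np.linalg.norm(c-np.roll(c,1,0),axis=1).round(0))
print('rim top',plane(t,(155+145.75/5,215+157/5),90).round(1))
# rim from side: ends of arcs outer-bottom (top edges): far arc ends, near arc ends
r=[(497,62),(614,45),(527,122),(650,108)]
P=[plane(s,(245+(x-400)/5,145+y/5),90) for x,y in r];print('rim side',np.mean(P,0).round(1),np.round(P,0).tolist())
# wide rolls: holes via brown mask, top-face via brightness
for c,n,pts in((t,'top',[(319,176),(401,272)]),(s,'side',[(376,252),(282,325)])):
    hsv=cv2.cvtColor(c['image'],cv2.COLOR_RGB2HSV)
    for p in pts:
        x0,y0=p[0]-22,p[1]-22;g=c['image'][y0:y0+44,x0:x0+44].min(2)
        th=200 if 0 else np.percentile(g,97)*.86
        m=(g>th).astype(np.uint8)
        cn=max(cv2.findContours(m,cv2.RETR_EXTERNAL,cv2.CHAIN_APPROX_NONE)[0],key=len)
        e=cv2.fitEllipse(cv2.convexHull(cn));q=(e[0][0]+x0,e[0][1]+y0)
        hull=cv2.convexHull(cn)[:,0]+[x0,y0]
        W=np.array([plane(c,h,24) for h in hull.astype(float)])
        cc,rr=cv2.minEnclosingCircle(W[:,:2].astype(np.float32))
        print(n,np.round(q,1),np.round(e[1],1),'at24',plane(c,q,24).round(1),'circ',np.round(cc,1),round(rr,1))
```

```text
base [486.1 206.6   2.3] yaw 8.5 [ 98. 100.  98.  97.]
base [485.4 205.8   6. ] yaw 8.4 [ 97. 100.  97.  98.]
base [485.9 201.    6. ] yaw 7.8 [ 98. 103.  98. 102.]
rim top [485.4 204.9  90. ]
rim side [486.1 205.8  90. ] [[458.0, 229.0, 90.0], [506.0, 236.0, 90.0], [466.0, 177.0, 90.0], [514.0, 181.0, 90.0]]
top [318.9 174.7] [24.6 25.7] at24 [632.  -25.2  24. ] circ [632.3 -25.2] 24.3
top [401.1 272. ] [26.1 26.7] at24 [ 450.3 -175.5   24. ] circ [ 450.4 -175.6] 24.2
side [376.4 252.1] [16.9 27.4] at24 [631.  -26.2  24. ] circ [631.2 -25.7] 24.4
side [282.  324.7] [23.3 32.5] at24 [ 449.5 -176.8   24. ] circ [ 449.6 -176.1] 24.4
```

```bash
cat >> h.py <<'E'
def go(x,y,z,jaw=8.2):
    from plant import get_obs
    o=get_obs();M=R.from_euler('xyz',o['tcp_rot']).as_matrix()
    a=np.degrees(np.arctan2(M[1,1],M[0,1]));dj=(jaw-a+90)%180-90
    print('t',round(o['time'],2),'tcp',o['tool_pos'].round(1),'jaw',a.round(2),'grip',round(o['grip_width'],1),'F',o['contact_force'].round(1),'j6',o['joint_positions'].round(2))
    print('tool x',M[:,0].round(3),'turn about x',round(-dj,2),'(x down)  shift now',(M.T@(np.array([x,y,z])-o['tool_pos'])).round(1),
     'shift after turn',((M@R.from_euler('x',-dj,degrees=True).as_matrix()).T@(np.array([x,y,z])-o['tool_pos'])).round(1))
E
python3 -c "
from h import *
go(450,-176,110)"
```

```text
t 0.1 tcp [197.4 486.1 226.1] jaw 67.89 grip 92.0 F [-0.   0.5  0.2] j6 [ 1.04  0.34  1.52 -0.    1.28 -0.15]
tool x [-0.001 -0.001 -1.   ] turn about x 59.69 (x down)  shift now [ 116.7 -518.2  483.3] shift after turn [116.7 155.7 691.2]
```

send_rows(
  moves=[
    [0, 0, 0, 10],
    [0, 0, 0, 10],
    [0, 0, 0, 10],
    [0, 0, 0, 10],
    [0, 0, 0, 10],
    [0, 0, 0, 9.7],
    [0, 39, 46, 0],
    [0, 39, 46, 0],
  ],
  hand=0.75,
)

```text
time: 1.1
tool_pos: [288.2, 405.7, 226.3]
tcp_rot: [-0.779, 1.57, -2.204]
contact_force: [0.3, 0.8, -0.1]
grip_width: 68.8
```

send_rows(
  moves=[
    [0, 39, 46, 0],
    [0, 39, 46, 0],
    [0, 0, 56, 0],
    [0, 0, 56, 0],
    [0, 0, 56, 0],
    [0, 0, 56, 0],
    [0, 0, 56, 0],
    [0, 0, 56, 0],
  ],
)

```text
time: 2.1
tool_pos: [425.9, -7.8, 226.6]
tcp_rot: [3.102, 1.571, 1.674]
contact_force: [0.9, 0.9, 0.0]
grip_width: 68.8
```

```bash
python3 -c "
from h import *
go(450,-176,110)"
```

```text
t 2.1 tcp [425.9  -7.8 226.6] jaw 8.19 grip 68.8 F [0.9 0.9 0. ] j6 [-0.2   0.16  1.77  0.    1.21 -0.34]
tool x [-0.  0. -1.] turn about x -0.01 (x down)  shift now [ 1.166e+02 -1.000e-01  1.700e+02] shift after turn [ 1.166e+02 -1.000e-01  1.700e+02]
```

send_rows(
  moves=[
    [0, 0, 57, 0],
    [0, 0, 57, 0],
    [20, 0, 56, 0],
    [32, 0, 0, 0],
    [32, 0, 0, 0],
    [32, 0, 0, 0],
    [0, 0, 0, 0],
  ],
)

```text
time: 2.98
tool_pos: [448.7, -173.4, 108.7]
tcp_rot: [-2.258, 1.565, 2.598]
contact_force: [0.9, 0.4, 1.0]
grip_width: 68.9
```

```bash
python3 -c "
from h import *
go(450,-176,4)
from plant import capture
d={}
for n in('top','side'): c=capture(n);d[n]=c
s=d['side'];im=s['image'][230:400,180:400,::-1];cv2.imwrite('pics/g1.png',cv2.resize(im,None,fx=3,fy=3))
"
```

```text
t 2.98 tcp [ 448.7 -173.4  108.7] jaw 8.19 grip 68.9 F [0.9 0.4 1. ] j6 [-0.53  0.4   1.8   0.    0.94 -0.67]
tool x [-0.005  0.003 -1.   ] turn about x -0.01 (x down)  shift now [104.7   1.4   3.1] shift after turn [104.7   1.4   3.1]
```

View pics/g1.png

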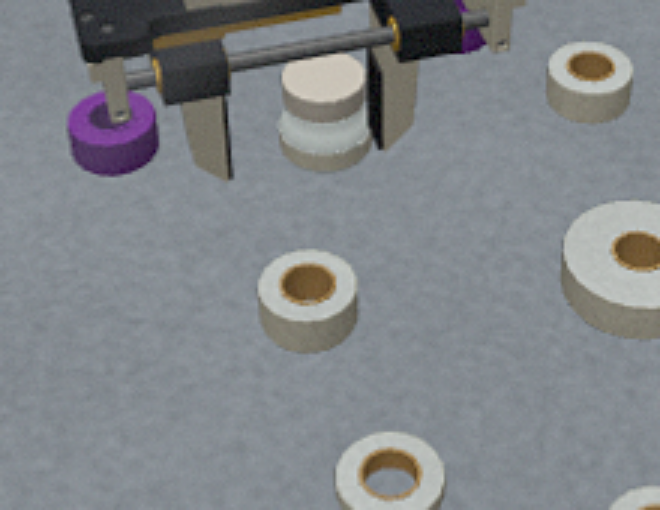

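The open fingers straddle the roll (crop (308,290)) with the tips about 105 mm above it, and no neighbour is in the way. Descending.

send_rows(
  moves=[
    [30, 1, 3, 0],
    [30, 0, 0, 0],
    [25, 0, 0, 0],
    [12, 0, 0, 0],
    [6, 0, 0, 0],
    [0, 0, 0, 0],
  ],
)

```text
time: 3.82
tool_pos: [452.2, -177.3, 8.3]
tcp_rot: [0.98, 1.57, -0.448]
contact_force: [0.5, -0.0, -0.4]
grip_width: 68.2
```

```bash
python3 -c "
from h import *
go(450,-176,4)"
```

```text
t 3.83 tcp [ 452.2 -177.3    8.3] jaw 8.2 grip 68.2 F [ 0.5 -0.  -0.4] j6 [-0.53  0.57  1.88  0.    0.69 -0.67]
tool x [ 0.001 -0.    -1.   ] turn about x 0.0 (x down)  shift now [ 4.3 -2.  -1.6] shift after turn [ 4.3 -2.  -1.6]
```

send_rows(
  moves=[
    [4, -2, -1.5, 0],
    [0, 0, 0, 0],
    [0, 0, 0, 0],
  ],
)

```text
time: 4.2
tool_pos: [449.7, -175.9, 3.9]
tcp_rot: [1.096, 1.57, -0.332]
contact_force: [0.1, -0.4, -0.4]
grip_width: 68.7
```

send_rows(
  moves=[
    [0, 0, 0, 0],
    [0, 0, 0, 0],
    [0, 0, 0, 0],
    [0, 0, 0, 0],
    [0, 0, 0, 0],
    [0, 0, 0, 0],
  ],
  hand=0.3,
)

```text
time: 4.95
tool_pos: [449.6, -175.9, 3.7]
tcp_rot: [1.424, 1.571, -0.003]
contact_force: [0.4, 0.7, 1.1]
grip_width: 48.7
```

```bash
python3 -c "
from h import *
go(485.6,205.3,130)"
```

```text
t 4.95 tcp [ 449.6 -175.9    3.7] jaw 8.2 grip 48.7 F [0.4 0.7 1.1] j6 [-0.53  0.58  1.89  0.    0.67 -0.68]
tool x [ 0. -0. -1.] turn about x -0.0 (x down)  shift now [-126.3   90.  -372.2] shift after turn [-126.3   90.  -372.2]
```

send_rows(
  moves=[
    [-20, 0, 0, 0],
    [-40, 0, 0, 0],
    [-40, 0, 0, 0],
    [-40, 0, 0, 0],
    [0, 15, -40, 0],
    [0, 15, -50, 0],
    [0, 15, -50, 0],
    [0, 15, -50, 0],
  ],
)

```text
time: 5.95
tool_pos: [481.8, 22.3, 143.7]
tcp_rot: [1.954, 1.571, 0.526]
contact_force: [0.3, 0.4, 0.7]
grip_width: 48.8
```

send_rows(
  moves=[
    [0, 15, -50, 0],
    [0, 15, -50, 0],
    [0, 0, -42, 0],
    [0, 0, -25, 0],
    [0, 0, -15, 0],
    [0, 0, 0, 0],
    [0, 0, 0, 0],
  ],
)

```text
time: 6.82
tool_pos: [485.8, 204.3, 143.7]
tcp_rot: [-0.277, 1.57, -1.706]
contact_force: [0.5, -0.2, -0.2]
grip_width: 48.3
```

```bash
python3 -c "
from h import *
go(485.6,205.3,130)
from plant import capture
d={}
for n in('top','side'): c=capture(n);d[n]=c
s=d['side'];im=s['image'][60:230,180:380,::-1];cv2.imwrite('pics/g2.png',cv2.resize(im,None,fx=3,fy=3))
"
```

```text
t 6.83 tcp [485.8 204.3 143.7] jaw 8.16 grip 48.3 F [ 0.5 -0.2 -0.2] j6 [ 0.25  0.43  1.64 -0.    1.07  0.11]
tool x [-0. -0. -1.] turn about x -0.04 (x down)  shift now [13.7 -0.  -1.1] shift after turn [13.7 -0.  -1.1]
```

View pics/g2.png

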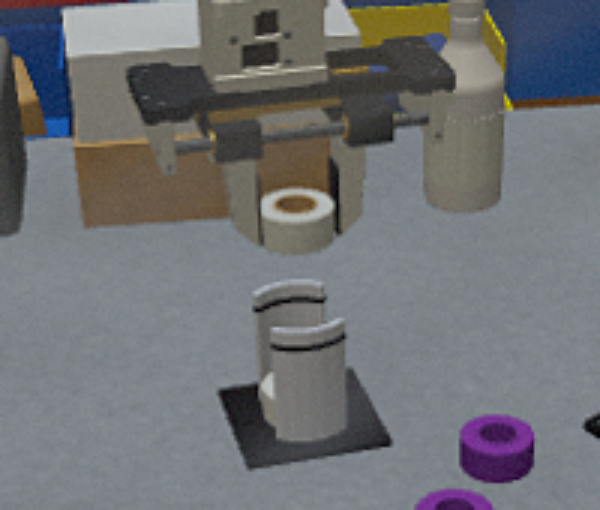

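The roll is held level over the tube (crop (297,215)), with fingers in line with the slots. Lowering to TCP ≈ 35, which puts the roll's bottom at about 31.

send_rows(
  moves=[
    [20, 0, -1, 0],
    [30, 0, 0, 0],
    [20, 0, 0, 0],
    [15, 0, 0, 0],
    [12, 0, 0, 0],
    [6, 0, 0, 0],
    [0, 0, 0, 0],
    [0, 0, 0, 0],
  ],
)

```text
time: 7.92
tool_pos: [485.8, 206.3, 41.3]
tcp_rot: [1.76, 1.57, 0.332]
contact_force: [-0.2, -0.0, -0.0]
grip_width: 48.8
```

```bash
python3 -c "
from h import *
go(485.6,205.3,34.5)"
```

```text
t 7.92 tcp [485.8 206.3  41.3] jaw 8.2 grip 48.8 F [-0.2 -0.  -0. ] j6 [0.26 0.57 1.74 0.   0.83 0.11]
tool x [ 0.001  0.    -1.   ] turn about x -0.0 (x down)  shift now [ 6.8 -0.4  0.9] shift after turn [ 6.8 -0.4  0.9]
```

send_rows(
  moves=[
    [4, 0, 0.5, 0],
    [2.7, 0, 0, 0],
    [0, 0, 0, 0],
    [0, 0, 0, 0],
  ],
)

```text
time: 8.43
tool_pos: [485.5, 205.7, 34.0]
tcp_rot: [-2.97, 1.571, 1.886]
contact_force: [0.3, 0.5, -0.6]
grip_width: 48.8
```

send_rows(
  moves=[
    [0, 0, 0, 0],
    [0, 0, 0, 0],
    [0, 0, 0, 0],
    [0, 0, 0, 0],
  ],
  hand=0.68,
)

```text
time: 8.93
tool_pos: [485.5, 205.6, 34.1]
tcp_rot: [2.144, 1.571, 0.716]
contact_force: [0.4, -0.1, 1.0]
grip_width: 62.3
```

send_rows(
  moves=[
    [-15, 0, 0, 0],
    [-30, 0, 0, 0],
    [-40, 0, 0, 0],
    [-40, 0, 0, 0],
    [-20, 20, 30, 0],
    [0, 20, 50, 0],
    [0, 20, 50, 0],
    [0, 20, 50, 0],
  ],
)

```text
time: 9.93
tool_pos: [591.1, 37.4, 180.5]
tcp_rot: [1.487, 1.569, 0.059]
contact_force: [0.8, 1.0, 0.9]
grip_width: 62.3
```

```bash
python3 -c "
from h import *
go(631.5,-25.5,110)
from plant import capture
d={}
for n in('top','side'): c=capture(n);d[n]=c
s,t=d['side'],d['top'];f=lambda c,x,y:cv2.resize(c['image'][y:y+85,x:x+85,::-1],None,fx=4,fy=4)
cv2.imwrite('pics/g3.png',np.hstack([f(t,150,205),f(s,235,140)]))
"
```

```text
t 9.93 tcp [591.1  37.4 180.5] jaw 8.21 grip 62.3 F [0.8 1.  0.9] j6 [-0.07  0.5   1.4   0.    1.24 -0.21]
tool x [ 0.002  0.    -1.   ] turn about x 0.01 (x down)  shift now [70.5 30.9 68.1] shift after turn [70.5 30.9 68. ]
```

View pics/g3.png

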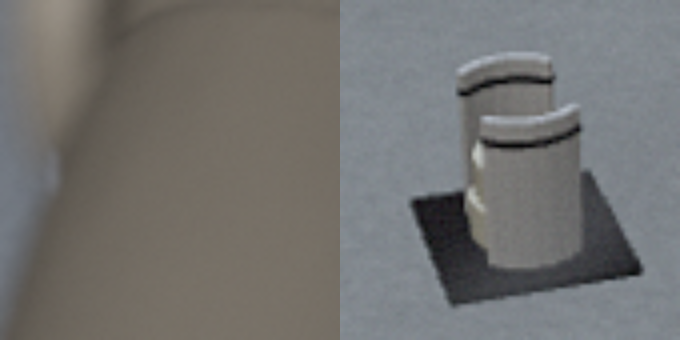

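The top view is blocked by the arm. The side view shows the second roll sitting in the tube over the first, left edges at crop (475,160) and (475,215). Now roll A.

send_rows(
  moves=[
    [0, 15, 34, 0],
    [0, 16, 34, 0],
    [35, 0, 0, 0],
    [35, 0, 0, 0],
    [0, 0, 0, 0],
    [0, 0, 0, 0],
  ],
  hand=0.75,
)

```text
time: 10.78
tool_pos: [631.5, -23.6, 110.9]
tcp_rot: [1.351, 1.568, -0.076]
contact_force: [-0.0, -0.3, -0.7]
grip_width: 68.7
```

```bash
python3 -c "
from h import *
go(631.5,-25.5,4)"
```

```text
t 10.78 tcp [631.5 -23.6 110.9] jaw 8.22 grip 68.7 F [-0.  -0.3 -0.7] j6 [-0.16  0.64  1.36  0.    1.14 -0.3 ]
tool x [ 0.002 -0.    -1.   ] turn about x 0.02 (x down)  shift now [106.9  -0.5   1.8] shift after turn [106.9  -0.5   1.8]
```

send_rows(
  moves=[
    [30, 0, 1.8, 0],
    [30, 0, 0, 0],
    [25, 0, 0, 0],
    [12, 0, 0, 0],
    [6, 0, 0, 0],
    [0, 0, 0, 0],
    [0, 0, 0, 0],
  ],
)

```text
time: 11.65
tool_pos: [631.7, -25.9, 7.1]
tcp_rot: [1.316, 1.569, -0.112]
contact_force: [-0.5, 1.3, 0.1]
grip_width: 69.1
```

```bash
python3 -c "
from h import *
go(631.5,-25.5,4)"
```

```text
t 11.65 tcp [631.7 -25.9   7.1] jaw 8.19 grip 69.1 F [-0.5  1.3  0.1] j6 [-0.16  0.76  1.45  0.    0.93 -0.31]
tool x [ 0.002 -0.    -1.   ] turn about x -0.01 (x down)  shift now [ 3.1 -0.1 -0.4] shift after turn [ 3.1 -0.1 -0.4]
```

send_rows(
  moves=[
    [3, 0, 0, 0],
    [0, 0, 0, 0],
    [0, 0, 0, 0],
  ],
)

```text
time: 12.02
tool_pos: [631.0, -25.8, 3.1]
tcp_rot: [2.5, 1.571, 1.072]
contact_force: [0.3, -0.2, 0.3]
grip_width: 68.6
```

send_rows(
  moves=[
    [0, 0, 0, 0],
    [0, 0, 0, 0],
    [0, 0, 0, 0],
    [0, 0, 0, 0],
    [0, 0, 0, 0],
    [0, 0, 0, 0],
  ],
  hand=0.3,
)

```text
time: 12.78
tool_pos: [631.0, -25.8, 3.0]
tcp_rot: [1.916, 1.571, 0.488]
contact_force: [-0.8, 0.3, 0.1]
grip_width: 49.5
```

send_rows(
  moves=[
    [-20, 0, 0, 0],
    [-40, 0, 0, 0],
    [-40, 0, 0, 0],
    [-40, 0, 0, 0],
    [-20, 0, 0, 0],
    [0, 0, 0, 0],
    [0, 0, 0, 0],
  ],
)

```text
time: 13.65
tool_pos: [630.3, -25.7, 161.6]
tcp_rot: [-1.918, 1.569, 2.938]
contact_force: [-0.0, 0.0, -0.2]
grip_width: 50.1
```

```bash
python3 -c "
from h import *
go(485.6,205.3,160)"
```

```text
t 13.65 tcp [630.3 -25.7 161.6] jaw 8.19 grip 50.1 F [-0.   0.  -0.2] j6 [-0.16  0.59  1.3   0.    1.25 -0.31]
tool x [-0.002  0.    -1.   ] turn about x -0.01 (x down)  shift now [   2.  -110.3 -249.2] shift after turn [   2.  -110.2 -249.3]
```

send_rows(
  moves=[
    [0, -20, -45, 0],
    [0, -20, -45, 0],
    [0, -20, -45, 0],
    [0, -20, -45, 0],
    [0, -18, -40, 0],
    [0, -12, -29, 0],
    [0, 0, 0, 0],
    [0, 0, 0, 0],
  ],
)

```text
time: 14.65
tool_pos: [486.6, 204.5, 162.2]
tcp_rot: [-1.202, 1.569, -2.629]
contact_force: [-0.0, -0.3, -0.7]
grip_width: 49.6
```

```bash
python3 -c "
from h import *
go(485.6,205.3,100)
from plant import capture
d={}
s=capture('side');im=s['image'][60:230,180:380,::-1];cv2.imwrite('pics/g4.png',cv2.resize(im,None,fx=3,fy=3))
"
```

```text
t 14.65 tcp [486.6 204.5 162.2] jaw 8.21 grip 49.6 F [-0.  -0.3 -0.7] j6 [ 0.25  0.41  1.61 -0.    1.12  0.11]
tool x [-0.001 -0.001 -1.   ] turn about x 0.01 (x down)  shift now [62.2 -0.8 -1. ] shift after turn [62.2 -0.8 -1. ]
```

View pics/g4.png

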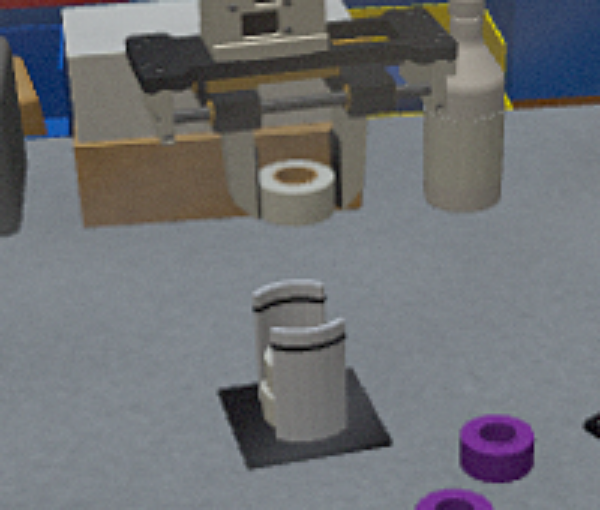

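Held level over the tube (crop (296,190)); the stack below is intact. Lowering.

send_rows(
  moves=[
    [20, -0.8, -1, 0],
    [30, 0, 0, 0],
    [20, 0, 0, 0],
    [15, 0, 0, 0],
    [10, 0, 0, 0],
    [4, 0, 0, 0],
    [0, 0, 0, 0],
    [0, 0, 0, 0],
  ],
)

```text
time: 15.7
tool_pos: [486.1, 206.0, 64.6]
tcp_rot: [1.725, 1.57, 0.298]
contact_force: [-0.7, -0.9, -0.8]
grip_width: 49.8
```

```bash
python3 -c "
from h import *
go(485.6,205.3,57.8)"
```

```text
t 15.7 tcp [486.1 206.   64.6] jaw 8.2 grip 49.8 F [-0.7 -0.9 -0.8] j6 [0.26 0.53 1.72 0.   0.88 0.11]
tool x [ 0.001  0.    -1.   ] turn about x 0.0 (x down)  shift now [ 6.8 -0.6  0.6] shift after turn [ 6.8 -0.6  0.6]
```

send_rows(
  moves=[
    [4, 0, 0.5, 0],
    [2.7, 0, 0, 0],
    [0, 0, 0, 0],
    [0, 0, 0, 0],
  ],
)

```text
time: 16.2
tool_pos: [485.7, 205.4, 57.3]
tcp_rot: [-2.22, 1.571, 2.635]
contact_force: [-0.1, -0.4, -0.1]
grip_width: 49.9
```

send_rows(
  moves=[
    [0, 0, 0, 0],
    [0, 0, 0, 0],
    [0, 0, 0, 0],
    [0, 0, 0, 0],
  ],
  hand=0.68,
)

```text
time: 16.7
tool_pos: [485.8, 205.4, 57.3]
tcp_rot: [2.029, 1.571, 0.601]
contact_force: [-0.2, 0.7, -0.2]
grip_width: 62.5
```

send_rows(
  moves=[
    [-15, 0, 0, 0],
    [-30, 0, 0, 0],
    [-40, 0, 0, 0],
    [-40, 0, 0, 0],
    [-20, 10, 40, 0],
    [0, 0, 55, 0],
    [0, 0, 55, 0],
    [0, 0, 55, 0],
  ],
)

```text
time: 17.7
tool_pos: [525.0, 2.2, 203.7]
tcp_rot: [1.366, 1.569, -0.061]
contact_force: [0.9, 0.2, -0.9]
grip_width: 62.7
```

send_rows(
  moves=[
    [0, 0, 55, 0],
    [0, 0, 50, 0],
    [0, 0, 50, 0],
    [0, 0, 30, 0],
    [0, 0, 0, 0],
    [0, 0, 0, 0],
  ],
)

```text
time: 18.45
tool_pos: [551.1, -178.6, 202.9]
tcp_rot: [2.396, 1.57, 0.969]
contact_force: [0.5, 0.5, 0.8]
grip_width: 62.5
```

```bash
python3 -c "
from h import *
go(485.6,205.3,57.8)
from plant import capture
d={}
for n in('top','side'): c=capture(n);d[n]=c
pickle.dump(d,open('c2.pkl','wb'))
s,t=d['side'],d['top'];f=lambda c,x,y:cv2.resize(c['image'][y:y+80,x:x+80,::-1],None,fx=5,fy=5,interpolation=cv2.INTER_CUBIC)
cv2.imwrite('pics/g5.png',np.hstack([f(t,150,210),f(s,240,140)]))
"
```

```text
t 18.45 tcp [ 551.1 -178.6  202.9] jaw 8.2 grip 62.5 F [0.5 0.5 0.8] j6 [-0.45  0.46  1.41  0.    1.27 -0.59]
tool x [ 0.  0. -1.] turn about x -0.0 (x down)  shift now [ 145.2  -10.1 -389.2] shift after turn [ 145.2  -10.1 -389.2]
```

View pics/g5.png

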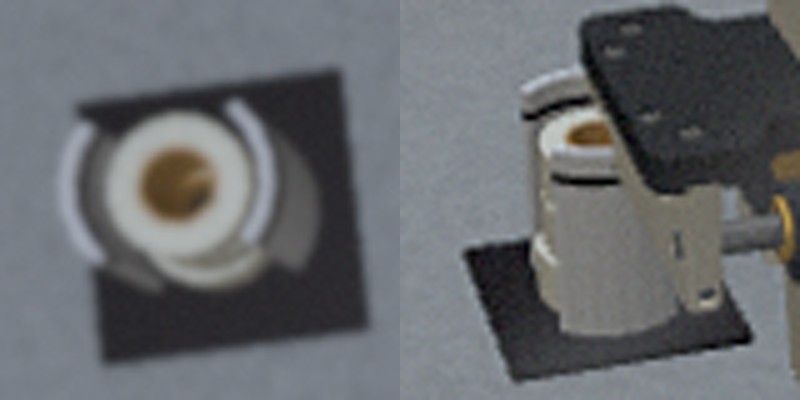

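Both views show the stack flat in the tube: top ring at top-view crop (178,185), and in the side view its top level with the dark line. One numeric check of the height, then hand in.

Run:
```python
from h import *
d=pickle.load(open('c2.pkl','rb'));t,s=d['top'],d['side']
a=(150+178/5,210+185/5)
print('top ctr @78',plane(t,a,78).round(1))
w=[plane(t,(150+x/5,210+y/5),78) for x,y in((106,185),(251,185),(178,111),(178,259))]
print('diam',np.linalg.norm(w[0]-w[1]).round(1),np.linalg.norm(w[2]-w[3]).round(1))
b=(240+(590-400)/5,140+134/5) # hole centre in side view
print('tri',tri(t,a,s,b),plane(s,b,78).round(1))
from plant import close_job,get_obs
print(get_obs()['time']);print(close_job())
```

```text
top ctr @78 [486.1 205.3  78. ]
diam 50.2 51.9
tri (array([484.37070147, 204.83711412,  79.5525382 ]), np.float64(3.0530278596851366)) [483.  207.2  78. ]
18.55
the job is handed in; nothing more can be done
None
```

Both wide white rolls are now in the slotted tube, flat, stacked over the roll that was already there. I handed the job in at 18.6 s of robot time, with the gripper open and well clear of the tube.

- **Top roll:** in the last top view its centre is at (486.1, 205.3) at mark height, within 1 mm of the tube axis I measured, (485.6, 205.3). It measured 50–52 mm across, against 50 mm given.
- **Stack height:** triangulating from both views gave 79.6 mm, against the 78 mm mark. The two sight lines missed each other by 3 mm, because the gripper partly hid the hole in the side view. So this confirms the height only to about 2–3 mm.
- **Forces and bystanders:** every force reading stayed under about 2 N. I never gripped the narrow, big or purple rolls or the pot, but I took no last picture of them to confirm that none had moved.

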